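# Unlatch and slide open the terminal box cover

## Task

Open the terminal box on the blue tooling trolley: with the fingertips, press the red snap tab all the way in, then push the released yellow cover along by its rib until it is wholly off its seat and lies flat on the dark steel rest beyond. Do not lift or carry the cover, and leave the tools standing around undisturbed.

Things in the scene. Friction and masses are not known exactly. Their poses are not given: they have to be found in the camera images.
- termbox: Grey terminal box fixed to the trolley, 250 x 104 mm. Origin: centre of its underside, on the table top. Its +x axis is the way the cover slides off, z is up. Seat (aluminium rim round the terminals): x -112 to -16 mm, top 45 mm high, stop 53 mm high behind it. Then a 22 mm gap with the tab's nose. Low cheeks, 40 to 48 mm either side of the centre line, 51 mm high, guide the cover.
- rest (a point): Centre of the top of the dark steel rest on the box, beyond the seat: in the box's frame x from 6 to 112 mm, y = 0, top 44.5 mm high, closed at its far end by an end stop that rises to 56 mm.
- cover: Loose yellow metal cover, plate 92 (x) x 76 (y) x 8 mm with an upright rib across its middle, 8 mm thick (x), 48 long (y), top 26 mm above the plate's underside. 0.11 to 0.23 kg, slides with under 3 N. Origin: centre of the underside; axes as the box's. Starts on the seat, at x = -62 mm in the box's frame; at the end stop x = 66 mm. The nose blocks it until the tab is in.
- rib_face (a point): Middle of the rib's face on the cover's -x side, the face to push in the box's +x direction; 16.5 mm above the cover's underside. The plate in front of that face is free for 42 mm.
- tab (a joint): Red snap tab's travel, straight down: 0 = out (cover blocked), 0.010 m = fully in; above about 0.0085 m the nose is below the seat and the cover is free. It needs about 5 N and stays in where it is pressed.
- tab_top (a point): Centre of the top of the red tab's finger pad, 26 (x) x 28 (y) mm, on the box's -y side, 70 mm out from its centre line; 67 mm above the table when out and 57 mm when in. The bracket below the pad is only 36 mm high. Press it straight down.
- punch_big: Bystander: dark steel punch standing upright, 40 mm diameter, 60 mm high. Origin: centre of its underside. Leave alone.
- punch_small: Bystander: dark steel punch standing upright, 30 mm diameter, 50 mm high. Origin: centre of its underside. Leave alone.
- die_ring: Bystander: bright steel die ring, 44 mm diameter, 22 mm high. Origin: centre of its underside. Leave alone.
- cone: Bystander: dark steel cone, 64 mm diameter, 66 mm high. Origin: centre of its underside. Leave alone.
- bracket: Bystander: stepped aluminium bracket, about 85 x 30 x 30 mm. Leave alone.
- oil: Bystander: white oil bottle with red cap, 52 mm diameter, 130 mm high. Origin: centre of its underside. Leave alone.
- driver: Bystander: screwdriver with orange handle, lying. Leave alone.
Not all that is in view belongs to the job. There is more than one size of the cover; the one meant has the size given above.

How it is judged:
By the outcome, as a careful person would: the job done as asked, in the order asked, and still so for the second after the job is handed in, with the robot touching nothing.
It also fails if it takes over 37 s, if anything falls off the work surface, if the arm or the gripper's body presses on something with over 40 N, if the wrist force passes 120 N, or if a joint passes its speed limit or range.

## Robot

A 6-joint arm with a two-finger parallel gripper is mounted at the origin on the work surface. World frame = base frame: x ahead of the robot, y to its left, z up, the work surface at z = 0. Lengths are in m, angles in rad, forces in N, time in s.
With the tool pointing down it reaches from about 0.35 to 0.975 m from the base axis. Payload 4.9 kg.
Tool frame: the origin (TCP) lies on the centre line of the jaws, within the pads' length; the fingertips stand 8 mm ahead of it and the grasp point (between the pads) lies 11 mm behind it; z points along the fingers, y is the direction in which the jaws open and shut (so a half turn about z gives the same grasp; the last joint's range is limited). The gripper opens to 85 mm and grips with 20 to 120 N. Pads are 22 mm wide; open, the fingers measure 114 mm over their backs; the gripper's body (76 mm by 85 mm) begins 54 mm behind the grasp point. The pads swing forward as they close: fully open they stand 13 mm farther back than shut.
Start: joints at [1.143, 0.053, 1.613, -0, 1.476, -0.119], TCP at [0.19, 0.595, 0.239] pointing down, gripper open.
Joint ranges: [-3.01, 3.01], [-1.01, 2.22], [0.06, 2.58], [-1.02, 4.17], [0.09, 2.62], [-3.14, 3.14]. Speed limits (rad/s): [2.57, 2.57, 3.14, 3.14, 3.14, 3.14].

## Interface

Orientations are given as a rotation vector (axis times angle).
In Python, from station import get_obs, get_image, calibration, finish_job gives the robot as it stands. The module is installed in compiled form; this text tells all that it offers.
- The arm moves only by the shell command python3 -m jog 'ROWS' [FORCE]. ROWS is JSON, a list of rows, each a list of 7 numbers: the shift along the tool's x, y, z in cm, then the turn, a rotation vector about the tool's x, y, z in rad, then the closure in counts, from 0 (fully open) to 255 (shut). In form: [[dx, dy, dz, ax, ay, az, jaw], ...]. A call has 1 to 8 rows; each row is the pose to reach, as a shift and turn from the pose measured when the call began, along the tool's axes at that moment; what a row does not reach only later rows make up. A row lasts 1/12 s, in which the tool goes at most 41.7 mm and 7.16 degrees, less where a joint would pass 70% of its speed; a pose out of reach is approached as far as the arm can. A call with a gripper value outside its range is refused whole. The fingers move at their own pace and stop on an object; FORCE is the grip in N (left out, the last holds). Time passes only in rows, so rows that repeat a pose let the fingers close. It gives the time, the measured TCP pose, the force and the opening at its end, in the units of the state.
- get_obs(): the state, without advancing time (a new reading comes with each control period).
- get_image(name): name is "side" or "top" or "wrist"; returns the picture (400x640x3 uint8, red, green, blue); there is no depth.
- calibration(name): a dict with "vfov" (degrees; the focal length in pixels is half the picture's height over the tangent of half this angle, whatever the lens; pixels are square), "cx", "cy" (the principal point, pixels), "dist_coeffs" ([k1, k2, p1, p2, k3] as OpenCV has them; the pictures are not rectified), "R" (3x3) and "t" (3): a world point X has camera coordinates R X + t. Camera axes: x right, y down, z forward; pixel columns grow to the right and rows downward; lengths in m; the calibration is good to about 2 mm. A picture is of the moment at which its call begins: read the wrist's pose just before it. calibration takes no time and is no camera call; for the wrist camera it gives the pose at the moment of the call.
- finish_job(): hands the job in, once; it reports no verdict.
The state is a dict: "t": time; "q": joint angles; "dq": joint speeds; "effort": joint torques, N m; "tool_pos": TCP position; "tool_rot": TCP orientation; "contact_force": force on the tool from outside, world axes, zero at the start; "wrist_torque": the same for the moment, N m; "opening": finger opening in m.
Only numpy, scipy, OpenCV 4.12 (cv2) and the standard library are available. Lean on these libraries where they do the work, as an engineer would, in place of code of your own. Each camera call takes 0.05 s, during which the arm holds its last target. There are 200 camera calls.

## Working session

There is one attempt and no reset: what is moved stays moved. The work goes in short steps, Python scripts to look and compute and a shell command to move; the robot and the scene stay as the last step left them, time stands still between calls to the robot, and variables do not carry over. Pictures are saved under pics/ and viewed, about 8 in all and at most 12, crops included, and the job is handed in when it is done.

```bash
mkdir -p pics; python3 - <<'E'
from station import *
import cv2,numpy as np
for n in ("top","side"):
    cv2.imwrite(f"pics/{n}0.png",get_image(n)[:,:,::-1]); c=calibration(n); print(n,c)
o=get_obs();print(o)
E
```

```text
top {'vfov': 55.45314485772612, 'cx': 325.4063770023308, 'cy': 196.5856534600628, 'dist_coeffs': array([-0.03192897,  0.        ,  0.        ,  0.        ,  0.        ]), 'R': array([[-0.01448691, -0.99986736, -0.00744257],
       [-0.99756299,  0.01496079, -0.06814882],
       [ 0.06825113,  0.00643717, -0.99764741]]), 't': array([0.00886686, 0.50520438, 1.05117736])}
side {'vfov': 55.06936391605395, 'cx': 321.3135557036226, 'cy': 202.21532040535038, 'dist_coeffs': array([-0.0546493,  0.       ,  0.       ,  0.       ,  0.       ]), 'R': array([[ 0.76353298, -0.64556551,  0.01620365],
       [-0.33057034, -0.41228613, -0.84896608],
       [ 0.55474376,  0.64285715, -0.52819886]]), 't': array([-0.40450721,  0.24028794,  0.74408326])}
{'t': 0.1, 'q': array([ 1.14300390e+00,  5.32922115e-02,  1.61412773e+00,  6.72095264e-06,
        1.47599961e+00, -1.18975958e-01]), 'dq': array([ 0.00030394, -0.00113316, -0.00493543,  0.00113255,  0.00103194,
        0.00041639]), 'effort': array([ 3.79726782e-05, -3.94900632e+01, -3.71364534e+01, -8.62560250e-05,
        3.93938928e-03, -2.11935566e-05]), 'tool_pos': array([0.18971661, 0.59494769, 0.23820239]), 'tool_rot': array([-4.83086458e-01, -3.10372113e+00,  2.75983110e-03]), 'contact_force': array([-0.36153097,  0.83150825,  0.35337014]), 'wrist_torque': array([ 0.0030584 ,  0.03466581, -0.01517228]), 'opening': 0.08557871765141076}
```

View pics/top0.png

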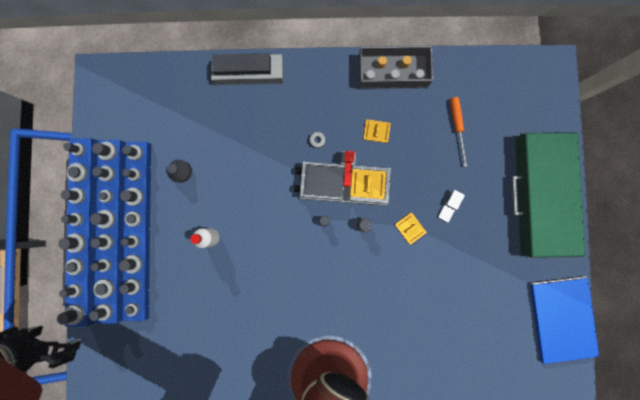

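View pics/side0.png

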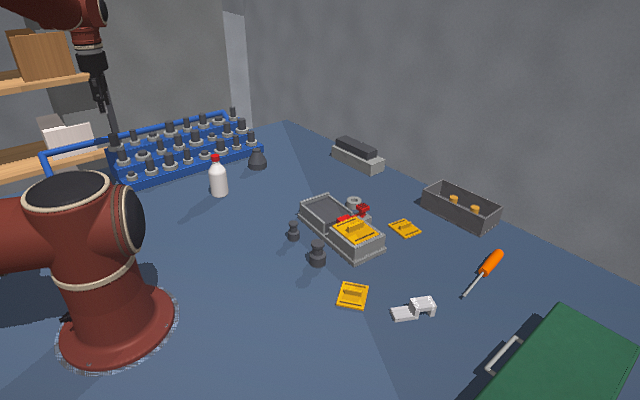

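The box is at (345,183) in top. There are three yellow covers: one on the box seat at (369,184), and loose ones at (377,131) and (411,229). The one on the seat next to the red tab at (349,158) fits. I'll enlarge to confirm.

```bash
python3 - <<'E'
import cv2
i=cv2.imread("pics/top0.png")[115:245,290:430]
cv2.imwrite("pics/c1.png",cv2.resize(i,None,fx=4.5,fy=4.5,interpolation=cv2.INTER_CUBIC))
E
cat > h.py <<'E'
import numpy as np,cv2
from station import *
def K(c,h=400):
    f=h/2/np.tan(np.radians(c["vfov"])/2); return np.array([[f,0,c["cx"]],[0,f,c["cy"]],[0,0,1]])
def back(c,uv,z):
    "pixel -> world point at height z"
    n=cv2.undistortPoints(np.array([[uv]],float),K(c),c["dist_coeffs"])[0,0]
    d=c["R"].T@np.array([n[0],n[1],1]); o=-c["R"].T@c["t"]
    return o+d*(z-o[2])/d[2]
def proj(c,X):
    return cv2.projectPoints(np.array(X,float).reshape(-1,3),cv2.Rodrigues(c["R"])[0],c["t"],K(c),c["dist_coeffs"])[0][:,0]
def box2w(b,P):
    "b = x,y,yaw of box"
    P=np.array(P,float).reshape(-1,3); c,s=np.cos(b[2]),np.sin(b[2])
    return P@np.array([[c,-s,0],[s,c,0],[0,0,1]]).T+[b[0],b[1],0]
E
```

```text
(no output)
```

View pics/c1.png

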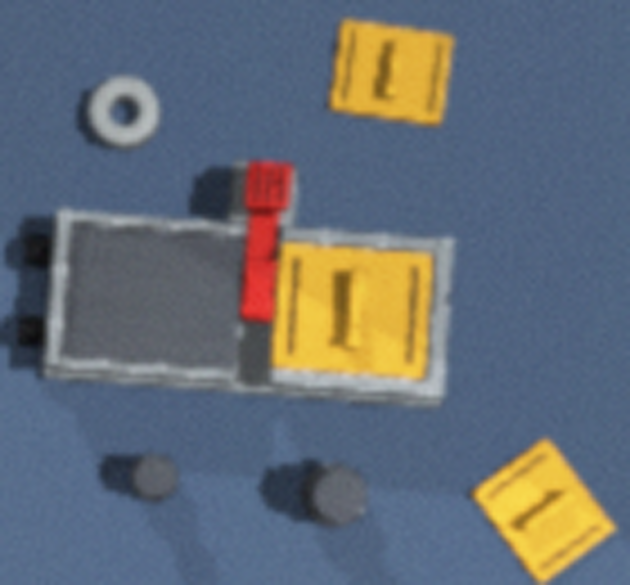

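The cover on the seat is the largest, at crop (355,312), and lies beside the tab, so it is the one meant. The tab pad is at crop (270,187). The loose covers at (392,72) and (545,510) are smaller.

```bash
python3 - <<'E'
from h import *
from scipy.optimize import least_squares
c=calibration("top")
P=lambda u,v:(u/4.5+290-.4,v/4.5+115-.4)
pts=[((269,187),(-5,-70,67)),((286,242),(-16,-38,53)),((437,252),(-108,-38,53)),((428,380),(-108,38,53)),((272,372),(-16,38,53)),((62,210),(125,-52,54)),((47,368),(125,52,54)),((452,238),(-125,-52,51)),((440,395),(-125,52,51))]
uv=np.array([P(*p[0]) for p in pts]);B=np.array([p[1] for p in pts])/1000.
w=np.array([0 if i==0 else 1 for i in range(9)])[:,None]
r=least_squares(lambda b:((proj(c,box2w(b,B))-uv)*w).ravel(),[.6,-.03,1.5],loss='soft_l1')
b=r.x;print(b,np.round((proj(c,box2w(b,B))-uv),1).tolist())
W=back(c,P(269,187),.067);print("tab",W)
cs,s=np.cos(b[2]),np.sin(b[2]);d=W[:2]-b[:2];print("tab in box",cs*d[0]+s*d[1],-s*d[0]+cs*d[1])
for p,z in (((338,494),.06),((155,477),.05),((124,111),.022)):print("byst",back(c,P(*p),z))
cw=calibration("wrist");print(cw["t"],-cw["R"].T@cw["t"])
from scipy.spatial.transform import Rotation as R
print(R.from_rotvec(get_obs()["tool_rot"]).as_matrix().round(3))
E
```

```text
[ 0.54191009 -0.05510352  1.47866899] [[0.5, -0.4], [-0.4, 0.2], [-0.3, 0.6], [-0.1, -0.1], [0.7, -1.0], [-1.7, -1.7], [-1.5, 1.0], [2.8, -0.8], [3.0, 2.2]]
tab [ 0.61017119 -0.06511895  0.067     ]
tab in box -0.003693136219105185 -0.06889301314725157
byst [ 0.42609283 -0.10315216  0.06      ]
byst [0.43786289 0.00584362 0.05      ]
byst [0.66771152 0.02235865 0.022     ]
[-0.62408712 -0.03832693  0.37916901] [0.12042727 0.61726399 0.37310223]
[[-0.953  0.304 -0.001]
 [ 0.304  0.953 -0.002]
 [ 0.    -0.002 -1.   ]]
```

```bash
python3 -m jog '[[-4,-3.3,0.3,0,0,-0.03,255],[-8,-6.7,0.6,0,0,-0.06,255],[-12,-10,0.9,0,0,-0.09,255],[-15,-12.5,1.2,0,0,-0.12,255],[-18,-15,1.5,0,0,-0.15,255],[-21,-17.5,1.8,0,0,-0.18,255],[-24,-20,2.1,0,0,-0.2,255],[-27,-22.5,2.4,0,0,-0.217,255]]' 30
cat > rel.py <<'E'
import sys
from h import *
from scipy.spatial.transform import Rotation as R
def rel(target,yaw_y):
    "shift in cm and z-turn in tool axes to world TCP target, tool y along yaw_y"
    o=get_obs();M=R.from_rotvec(o["tool_rot"]).as_matrix()
    c,s=np.cos(yaw_y),np.sin(yaw_y)
    y=np.array([c,s,0]);z=np.array([0,0,-1]);T=np.c_[np.cross(y,z),y,z]
    print("t",round(o["t"],2),"cm",(M.T@(np.array(target)-o["tool_pos"])*100).round(2),"turn",R.from_matrix(M.T@T).as_rotvec().round(3),"f",o["contact_force"].round(1),"pos",o["tool_pos"].round(4))
E
python3 -c "
from rel import *
rel([.610,-.065,.15],1.479)"
```

```text
t: 0.77
tool_pos: [0.3685, 0.3128, 0.2155]
tool_rot: [-0.142, -3.138, 0.003]
contact_force: [0.8, 0.6, -0.0]
opening: -0.0
t 0.77 cm [-27.47 -35.44   6.59] turn [-0.002 -0.001  0.001] f [ 0.8  0.6 -0. ] pos [0.3685 0.3128 0.2155]
```

```bash
python3 -m jog '[[-2.5,-3.2,0.3,0,0,0,255],[-5,-6.4,0.6,0,0,0,255],[-7.5,-9.6,1,0,0,0,255],[-10,-12.8,1.4,0,0,0,255],[-12.5,-16,1.8,0,0,0,255],[-15,-19.2,2.2,0,0,0,255],[-17.5,-22.4,2.6,0,0,0,255],[-20,-25.6,3,0,0,0,255]]'
python3 -m jog '[[-2.5,-3.2,0.3,0,0,0,255],[-5,-6.4,1,0,0,0,255],[-7.4,-9.8,2,0,0,0,255],[-7.4,-9.8,3,0,0,0,255],[-7.4,-9.8,3.6,0,0,0,255],[-7.4,-9.8,3.6,0,0,0,255]]'
python3 - <<'E'
from rel import *
rel([.610,-.065,.15],1.479)
c=calibration("wrist");i=get_image("wrist")
cv2.imwrite("pics/w1.png",cv2.resize(i[:,:,::-1],None,fx=1.25,fy=1.25,interpolation=cv2.INTER_CUBIC))
import pickle;pickle.dump(c,open("w1.pkl","wb"))
b=[ 0.54191,-0.05510,1.47867]
for n,p in dict(tab=(-.005,-.070,.067),ribtopmid=(-.062,0,.071),cover_c=(-.016,-.038,.053),cover_d=(-.016,.038,.053),cover_e=(-.108,.038,.053)).items(): print(n,proj(c,box2w(b,p)).round(0)*1.25)
E
```

```text
t: 1.43
tool_pos: [0.545, 0.0378, 0.1852]
tool_rot: [-0.143, -3.137, 0.003]
contact_force: [-0.4, -0.1, 0.5]
opening: 0.0001
t: 1.93
tool_pos: [0.608, -0.0662, 0.1464]
tool_rot: [-0.143, -3.132, 0.001]
contact_force: [-0.4, 0.5, 0.9]
opening: -0.0002
t 1.93 cm [-0.18  0.14 -0.36] turn [-0.001 -0.006  0.   ] f [-0.4  0.5  0.9] pos [ 0.608  -0.0662  0.1464]
tab [[402.5  266.25]]
ribtopmid [[290.  137.5]]
cover_c [[383.75 205.  ]]
cover_d [[381.25  62.5 ]]
cover_e [[208.75  65.  ]]
```

View pics/w1.png

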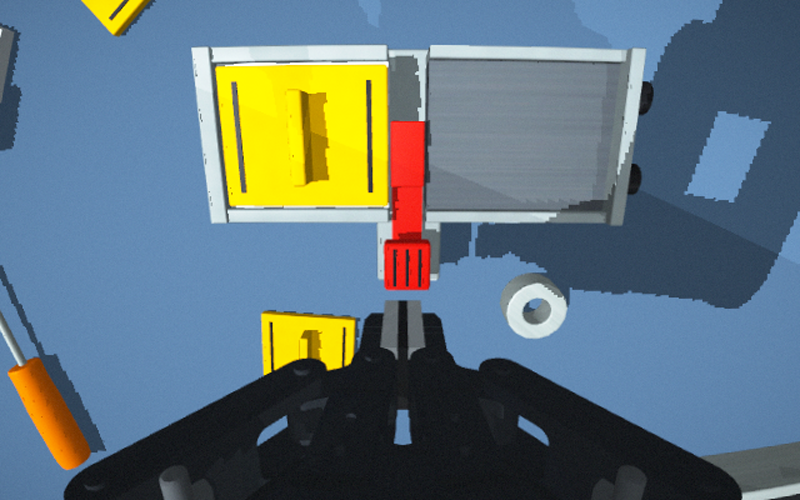

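Wrist view (at 1.25x): tab pad spans (387–430, 240–289). The cover's corners are (216,66), (388,62), (388,207), (227,208). The shut fingertips are at (403,303), only about 12 mm across. I'll refine the pose from these.

```bash
python3 - <<'E'
from rel import *
import pickle
from scipy.optimize import least_squares
c=pickle.load(open("w1.pkl","rb"))
pts=[((408,264.5),(-5,-70,67)),((388,207),(-16,-38,53)),((227,208),(-108,-38,53)),((216,66),(-108,38,53)),((388,62),(-16,38,53)),((289,90),(-66,24,71)),((290,186),(-66,-24,71))]
uv=np.array([p[0] for p in pts])/1.25;B=np.array([p[1] for p in pts])/1000.
r=least_squares(lambda b:(proj(c,box2w(b,B))-uv).ravel(),[.54,-.055,1.479],loss='soft_l1')
b=r.x;print(b,np.round(proj(c,box2w(b,B))-uv,1).tolist())
W=back(c,uv[0],.067);print("tab",W)
o=get_obs();M=R.from_rotvec(o["tool_rot"]).as_matrix();print("tip px",proj(c,o["tool_pos"]+M[:,2]*.008)*1.25)
rel([W[0],W[1],.080],b[2])
E
```

```text
[ 0.54290549 -0.05203753  1.47702348] [[-0.1, 2.5], [0.5, -0.5], [1.8, -1.3], [-1.0, -0.2], [-0.1, 1.3], [-3.2, -0.7], [1.1, 0.3]]
tab [ 0.61027083 -0.06333439  0.067     ]
tip px [[404.13186336 321.65568875]]
t 1.98 cm [-0.2   0.25  6.76] turn [-0.001 -0.005  0.003] f [0.1 1.1 0.1] pos [ 0.6084 -0.0656  0.1476]
```

```bash
python3 -m jog '[[-0.2,0.25,2.5,0,0,0,255],[-0.2,0.25,5,0,0,0,255],[-0.2,0.25,6.5,0,0,0,255],[-0.2,0.25,6.9,0,0,0,255],[-0.2,0.25,7.2,0,0,0,255],[-0.2,0.25,7.5,0,0,0,255]]'
python3 -m jog '[[0,0,0.1,0,0,0,255],[0,0,0.2,0,0,0,255],[0,0,0.3,0,0,0,255],[0,0,0.4,0,0,0,255],[0,0,0.4,0,0,0,255]]'
```

```text
t: 2.48
tool_pos: [0.6107, -0.0625, 0.0742]
tool_rot: [-0.14, -3.135, 0.001]
contact_force: [-3.2, 1.1, 5.8]
opening: 0.0002
t: 2.9
tool_pos: [0.612, -0.0625, 0.0716]
tool_rot: [-0.14, -3.138, 0.001]
contact_force: [1.5, 1.4, 4.7]
opening: 0.0001
```

```bash
python3 -m jog '[[0,0,0.1,0,0,0,255],[0,0,0.2,0,0,0,255],[0,0,0.3,0,0,0,255],[0,0,0.4,0,0,0,255],[0,0,0.5,0,0,0,255],[0,0,0.55,0,0,0,255],[0,0,0.55,0,0,0,255]]'
python3 -m jog '[[0,0,0.05,0,0,0,255],[0,0,0.1,0,0,0,255],[0,0,0.15,0,0,0,255],[0,0,0.15,0,0,0,255]]'
```

```text
t: 3.48
tool_pos: [0.612, -0.0625, 0.0659]
tool_rot: [-0.14, -3.138, 0.001]
contact_force: [0.1, 1.0, 4.2]
opening: 0.0003
t: 3.82
tool_pos: [0.6121, -0.0625, 0.0648]
tool_rot: [-0.14, -3.138, 0.001]
contact_force: [-1.1, 1.4, 6.6]
opening: 0.0002
```

Still only about 5–7 N, so it may not be at the stop yet. I'll press on in small steps until the force rises.

```bash
python3 -m jog '[[0,0,0.05,0,0,0,255],[0,0,0.1,0,0,0,255],[0,0,0.1,0,0,0,255]]'
python3 -m jog '[[0,0,0.05,0,0,0,255],[0,0,0.1,0,0,0,255],[0,0,0.1,0,0,0,255]]'
```

```text
t: 4.07
tool_pos: [0.6121, -0.0625, 0.0646]
tool_rot: [-0.14, -3.138, 0.001]
contact_force: [-2.9, 2.2, 9.0]
opening: -0.0002
t: 4.32
tool_pos: [0.6121, -0.0625, 0.0646]
tool_rot: [-0.14, -3.137, 0.001]
contact_force: [-3.4, 2.0, 9.3]
opening: 0.0001
```

```bash
python3 -m jog '[[0,0,0.15,0,0,0,255],[0,0,0.25,0,0,0,255],[0,0,0.25,0,0,0,255]]'
python3 -m jog '[[0,0,-2,0,0,0,255],[0,0,-5,0,0,0,255],[0,0,-7,0,0,0,255],[0,0,-7,0,0,0,255]]'
python3 - <<'E'
from rel import *
b=[.5427,-.0530,1.478]
T=box2w(b,(-.086,0,.071))[0];rel(T,b[2])
c=calibration("wrist");i=get_image("wrist")
cv2.imwrite("pics/w2.png",cv2.resize(i[:300,80:560,::-1],None,fx=1.66,fy=1.66,interpolation=cv2.INTER_CUBIC))
import pickle;pickle.dump(c,open("w2.pkl","wb"))
E
```

```text
t: 4.57
tool_pos: [0.6123, -0.0626, 0.0642]
tool_rot: [-0.14, -3.137, 0.001]
contact_force: [-6.2, 2.8, 16.1]
opening: 0.0
t: 4.9
tool_pos: [0.6151, -0.0635, 0.139]
tool_rot: [0.139, 3.132, -0.004]
contact_force: [1.1, -0.1, 0.4]
opening: 0.0001
t 4.9 cm [ 7.38 -8.18  6.78] turn [-0.002  0.006  0.004] f [ 1.1 -0.1  0.4] pos [ 0.6151 -0.0635  0.139 ]
```

View pics/w2.png

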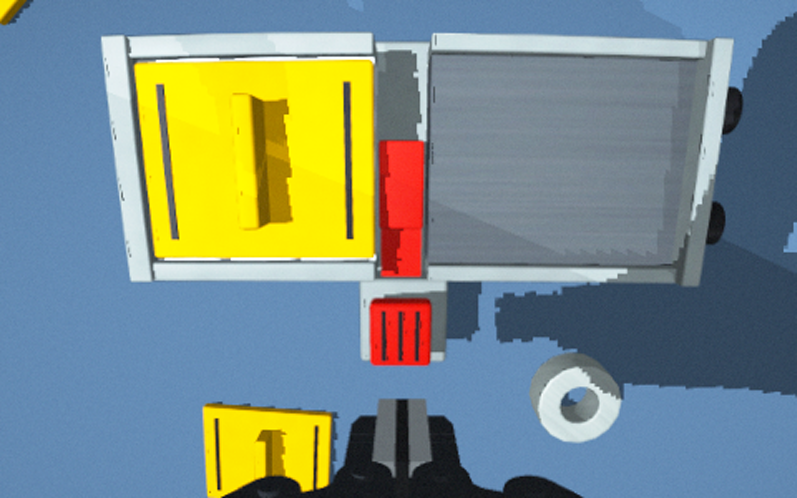

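The tab is in: pad at (401,332), and the nose at (401,184) now sits lower than the cover plate. Next I move above the plate behind the rib, which is at (243,160), and descend.

```bash
python3 -m jog '[[2.7,-3,0,0,0,0,255],[5.2,-5.8,0,0,0,0,255],[7.4,-8.2,0,0,0,0,255],[7.4,-8.2,1,0,0,0,255],[7.4,-8.2,2.5,0,0.006,0,255],[7.4,-8.2,2.5,0,0.006,0,255]]'
python3 - <<'E'
from rel import *
b=[.5427,-.0530,1.478]
rel(box2w(b,(-.086,0,.066))[0],b[2])
i=get_image("wrist")
cv2.imwrite("pics/w3.png",cv2.resize(i[50:,80:560,::-1],None,fx=1.5,fy=1.5,interpolation=cv2.INTER_CUBIC))
E
```

```text
t: 5.45
tool_pos: [0.53, -0.1373, 0.106]
tool_rot: [-0.14, -3.127, -0.002]
contact_force: [-0.2, 1.3, -1.3]
opening: -0.0
t 5.45 cm [-0.53 -0.1   4.  ] turn [ 0.001 -0.011  0.003] f [-0.2  1.3 -1.3] pos [ 0.53   -0.1373  0.106 ]
```

View pics/w3.png

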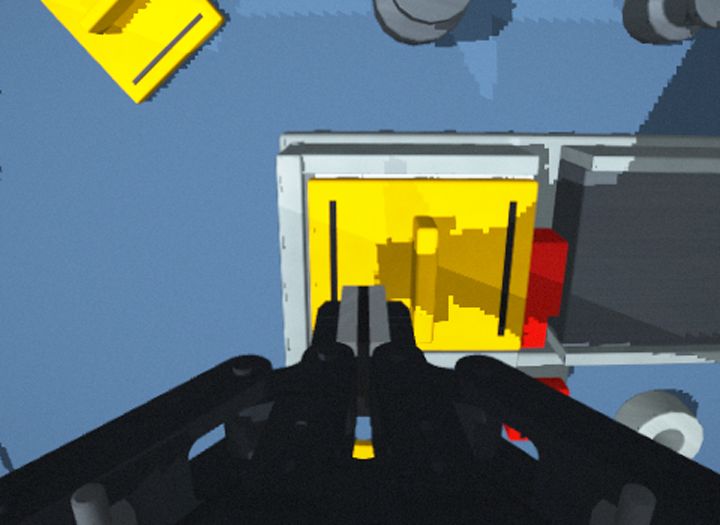

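The shut tips at (363,310) are between the rear edge of the plate and the rib at (425,280), which is where I want them. I'll correct by −5 mm in x and descend 40 mm.

```bash
python3 -m jog '[[-0.5,-0.1,0.5,0,-0.011,0,255],[-0.5,-0.1,2,0,-0.011,0,255],[-0.5,-0.1,3.2,0,-0.011,0,255],[-0.5,-0.1,3.8,0,-0.011,0,255],[-0.5,-0.1,4,0,-0.011,0,255],[-0.5,-0.1,4,0,-0.011,0,255]]'
python3 -m jog '[[0,0.4,0,0,0,0,255],[0,0.8,0,0,0,0,255],[0,1.1,0,0,0,0,255],[0,1.4,0,0,0,0,255],[0,1.7,0,0,0,0,255],[0,2,0,0,0,0,255]]'
python3 -c "
from rel import *
b=[.5427,-.0530,1.478]
rel(box2w(b,(.050,0,.066))[0],b[2])"
```

```text
t: 6.0
tool_pos: [0.5352, -0.1381, 0.0664]
tool_rot: [-0.138, -3.138, -0.001]
contact_force: [0.0, -0.1, -0.5]
opening: 0.0001
t: 6.5
tool_pos: [0.5373, -0.1182, 0.067]
tool_rot: [0.138, 3.138, -0.0]
contact_force: [-0.4, -2.6, 0.6]
opening: -0.0004
t 6.5 cm [1.000e-02 1.154e+01 1.000e-01] turn [-0.     0.001  0.005] f [-0.4 -2.6  0.6] pos [ 0.5373 -0.1182  0.067 ]
```

Contact at 2.6 N, and the cover is moving freely. Pushing on gently.

```bash
python3 -m jog '[[0,0.6,0,0,0,0,255],[0,1.2,0,0,0,0,255],[0,1.8,0,0,0,0,255],[0,2.4,0,0,0,0,255],[0,3,0,0,0,0,255],[0,3.6,0,0,0,0,255],[0,4.2,0,0,0,0,255],[0,4.8,0,0,0,0,255]]'
python3 -c "
from rel import *
b=[.5427,-.0530,1.478]
rel(box2w(b,(.050,0,.066))[0],b[2])"
```

```text
t: 7.17
tool_pos: [0.5415, -0.0697, 0.067]
tool_rot: [0.138, 3.138, -0.0]
contact_force: [0.1, -1.0, 1.1]
opening: -0.0003
t 7.17 cm [0.01 6.67 0.1 ] turn [-0.     0.001  0.005] f [ 0.1 -1.   1.1] pos [ 0.5415 -0.0697  0.067 ]
```

```bash
python3 -m jog '[[0,0.6,0,0,0,0,255],[0,1.2,0,0,0,0,255],[0,1.8,0,0,0,0,255],[0,2.4,0,0,0,0,255],[0,3,0,0,0,0,255],[0,3.6,0,0,0,0,255],[0,4.2,0,0,0,0,255],[0,4.8,0,0,0,0,255]]'
python3 -m jog '[[0,0.4,0,0,0,0,255],[0,0.8,0,0,0,0,255],[0,1.2,0,0,0,0,255],[0,1.5,0,0,0,0,255],[0,1.7,0,0,0,0,255],[0,1.8,0,0,0,0,255],[0,1.8,0,0,0,0,255]]'
python3 - <<'E'
from rel import *
b=[.5427,-.0530,1.478]
rel(box2w(b,(.050,0,.066))[0],b[2])
i=get_image("top")[115:245,290:430,::-1]
cv2.imwrite("pics/t2.png",cv2.resize(i,None,fx=4.5,fy=4.5,interpolation=cv2.INTER_CUBIC))
E
```

```text
t: 7.83
tool_pos: [0.5457, -0.0212, 0.0668]
tool_rot: [0.138, 3.138, 0.0]
contact_force: [-0.3, -0.5, -0.2]
opening: -0.0002
t: 8.42
tool_pos: [0.5468, -0.0038, 0.0668]
tool_rot: [-0.137, -3.137, 0.003]
contact_force: [-2.8, -3.2, 0.7]
opening: -0.0001
t 8.42 cm [-0.05  0.07  0.08] turn [-0.002 -0.001  0.005] f [-2.8 -3.2  0.7] pos [ 0.5468 -0.0038  0.0668]
```

Force is rising slightly near the end. I'll back off the rib, rise and look.

```bash
python3 -m jog '[[0,-0.7,0,0,0,0,255],[0,-1.5,0,0,0,0,255],[0,-1.5,-2.5,0,0,0,255],[0,-3,-6,0,0,0,255],[-3,-3,-8,0,0,0,255],[-6,-3,-8,0,0,0,255],[-6,-3,-8,0,0,0,255]]'
python3 - <<'E'
from rel import *
rel([.5427,-.0530,.066],1.478)
i=get_image("wrist")
cv2.imwrite("pics/w4.png",cv2.resize(i[:,:,::-1],None,fx=1.25,fy=1.25,interpolation=cv2.INTER_CUBIC))
import pickle;pickle.dump(calibration("wrist"),open("w4.pkl","wb"))
E
```

```text
t: 9.05
tool_pos: [0.609, -0.0405, 0.1495]
tool_rot: [0.14, 3.132, -0.002]
contact_force: [-0.6, 0.9, -0.3]
opening: 0.0
t 9.05 cm [ 6.55 -1.83  8.31] turn [-0.001  0.007  0.004] f [-0.6  0.9 -0.3] pos [ 0.609  -0.0405  0.1495]
```

View pics/w4.png

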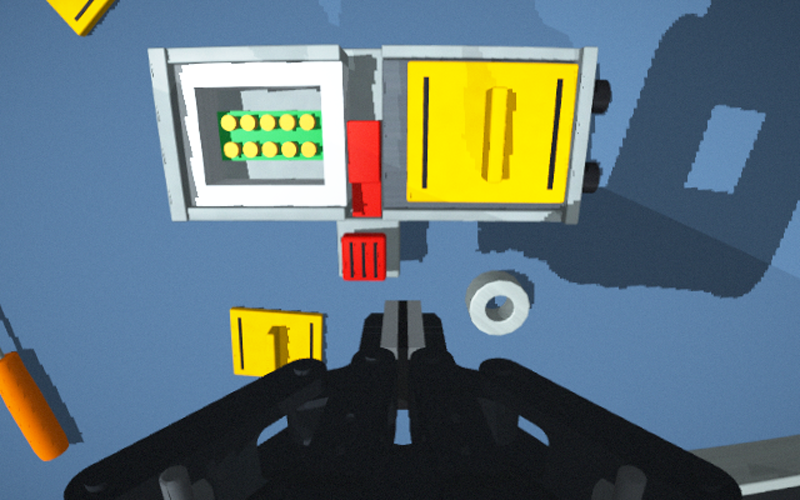

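The cover lies square and flat on the rest: its rear edge is at x=407 px and the rest starts at 383 px. The terminals are exposed, the tab is in and the die ring is in place. I'll do a numeric check plus a bystander comparison, then hand in.

```bash
python3 - <<'E'
from rel import *
import pickle
c=pickle.load(open("w4.pkl","rb"));b=[.5427,-.0530,1.478]
for p in ((407,62),(407,200),(576,64),(560,203)):
    d=back(c,(p[0]/1.25,p[1]/1.25),.0525)[:2]-b[:2];cs,s=np.cos(b[2]),np.sin(b[2]);print((np.array([cs*d[0]+s*d[1],-s*d[0]+cs*d[1]])*1000).round(1))
a=cv2.imread("pics/top0.png").astype(int);n=get_image("top")[:,:,::-1].astype(int)
cv2.imwrite("pics/t3.png",cv2.resize(n[90:260,140:480].astype(np.uint8),None,fx=2.3,fy=2.3,interpolation=cv2.INTER_CUBIC))
E
```

```text
[20.8 42.3]
[ 21.3 -31.3]
[110.7  42.8]
[109.8 -32.4]
```

View pics/t3.png

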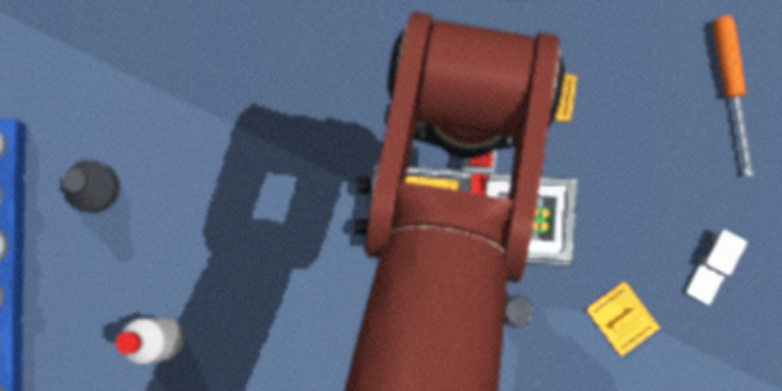

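```bash
python3 -c "
from station import *
print(finish_job())"
```

```text
the job is handed in; nothing more can be done
None
```

The terminal box is open: the red tab is fully in, and the yellow cover is off its seat and flat on the steel rest. I handed the job in at about 9 s of the 37 s allowed; no verdict was reported.

- **Tab:** I pressed it with the shut fingertips through about 10 mm. It stopped moving there, and the force rose from about 5 N to 16 N. The wrist picture then showed the nose below the cover.
- **Cover:** I pushed it by the rib at about 3 N or less until it was near the end stop, where the force was about 4 N, then backed off and rose clear.
- **Last wrist check:** The cover measured about 21 to 110 mm along the box, so it is at x ≈ 66 mm, at or close to the end stop. It lay square and flat on the rest, with the terminals exposed and the tab still in. Its sideways position read about 5 mm off centre. The guide cheeks leave it only about 2 mm, so I put that down to error in my estimate of the box's pose.
- **Bystanders:** In the last pictures the die ring, big punch, oil bottle, cone, driver, bracket and loose covers showed no visible change from the start. I judged this by eye. The small punch was hidden behind the arm in the last top picture, so I could not check it, but nothing was moved near it.

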